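# Mark the red specimen with a bell-type spring marker

## Robot

A 6-joint arm with a two-finger parallel gripper is mounted at the origin on a cart in front of the work surface, level with it; the furniture and walls round the work are solid. World frame = base frame: x ahead of the robot, y to its left, z up, the work surface at z = 0. Lengths are in m, angles in rad, forces in N, time in s.
With the tool pointing down it reaches from about 0.25 to 0.775 m from the base axis. Payload 4 kg.
Tool frame: the origin (TCP) lies midway between the tips of the shut fingers; the grasp point (between the pads) lies 19 mm behind it (robot.grasp_offset is the distance from the TCP to the grasp point, in m); z points along the fingers, y is the direction in which the jaws open and shut (so a half turn about z gives the same grasp; the last joint's range is limited). The gripper opens to 94 mm and grips with 3 to 60 N. Pads are 16 mm wide; open, the fingers measure 119 mm over their backs; the gripper's body (75 mm by 177 mm) begins 78 mm behind the grasp point.
Start: joints at [-1.235, 0.087, 1.371, -0, 1.684, -0.103], TCP at [0.234, -0.498, 0.18] pointing down, gripper open.
Joint ranges: [-3.1, 3.1], [-0.76, 2.03], [0.27, 2.55], [-1.08, 4.22], [0.17, 2.65], [-2.57, 2.57]. Speed limits (rad/s): [2.79, 2.79, 3.14, 3.14, 3.14, 3.14].

## Interface

Orientations are given as [roll, pitch, yaw] about the fixed x, y, z axes, in that order (R = Rz(yaw) Ry(pitch) Rx(roll)).
In Python, from bench import status, viewer, order, robot gives the robot as it stands. The module is installed in compiled form; this text tells all that it offers.
- The arm moves only by the tool move_arm, never from a script. Its argument "targets" is a list of rows, each a list of 3 entries, a list of its own where there are three numbers: the shift along the tool's x, y, z in mm, then the turn, a rotation vector about the tool's x, y, z in degrees, then the opening, from -1 (shut) to 1 (fully open). A call has 1 to 20 rows; each row is the pose to reach, as a shift and turn from the pose commanded when the call began, along the tool's axes at that moment; what a row does not reach only later rows make up. A row lasts 1/8 s, in which the tool goes at most 62.5 mm and 10.7 degrees, less where a joint would pass 70% of its speed; a pose out of reach is approached as far as the arm can. A call with a gripper value outside its range is refused whole. The fingers move at their own pace and stop on an object; the grip force is fixed at half the most. Time passes only in rows, so rows that repeat a pose let the fingers close. It gives the time, the measured TCP pose, the force and the opening at its end, in the units of the state.
- status.get_obs(): the state, without advancing time (a new reading comes with each control period).
- viewer.snapshot(name): name is "scene" or "side" or "wrist"; returns the picture (400x640x3 uint8, red, green, blue); there is no depth.
- viewer.camera_model(name): a dict with "K" (3x3 intrinsics, pixels), "D" ([k1, k2, p1, p2, k3] as OpenCV has them; the pictures are not rectified), "xyz" and "attitude" of the camera in the world; the wrist camera has in their place "T_tool_cam" (4x4, takes a point from camera to tool coordinates, whose origin is the TCP and whose axes are the flange's). Camera axes: x right, y up, looking along -z (the intrinsics and any distortion apply to the point x, -y, -z); pixel columns grow to the right and rows downward; lengths in m; the calibration is good to about 2 mm. A picture is of the moment at which its call begins: read the wrist's pose just before it. camera_model takes no time and is no camera call.
- order.close_job(): hands the job in, once; it reports no verdict.
The state is a dict: "time": time; "joint_positions": joint angles; "qvel": joint speeds; "joint_torque": joint torques, N m; "tool_pos": TCP position; "ee_rot": TCP orientation; "wrist_force": force on the tool from outside, world axes, zero at the start; "wrist_torque": the same for the moment, N m; "width": finger opening in m.
Only numpy, scipy, OpenCV 4.12 (cv2) and the standard library are available. Lean on these libraries where they do the work, as an engineer would, in place of code of your own. Each camera call takes 0.05 s, during which the arm holds its last target. There are 200 camera calls.

## Task

Mark the red resin-mounted specimen: pick up the bell-shaped spring marker, set it down upright over the red specimen so that the bell's rim stands flat on the worktop all round it, then press its blue cap straight down until the spring trips with a snap and the cap stays down. Do not trip it anywhere else, leave the marker standing over the red specimen, and leave the green and tan specimens where they are.

Things in the scene. Friction and masses are not known exactly. Their poses are not given: they have to be found in the camera images.
- marker: spring marker, a loose, round, upright tool, 0.36 kg, 97 mm high, standing on the worktop; origin at the centre of its rim, z up along it. Its foot is an aluminium bell, open below, 62 mm across the rim, 28 mm high; the hollow is a cone 55 mm wide at the mouth, 36 mm at the top, 20.5 mm deep: it slips over one specimen and centres it while the rim comes down to the worktop.
- marker_grip (a point): point on the marker's axis 66 mm above its rim, to be gripped from the sides: here it has a dark ribbed steel barrel 28 mm in diameter, from 28 to 79 mm above the rim. Above is a blue push cap 30 mm in diameter, its top 97 mm above the rim (31 mm above this point) when up. z points up along the marker. With the rim on the worktop (z = 0) this point is at height 0.066.
- marker_cap (a joint): travel of the blue cap down towards the barrel, m: 0 up (ready), 0.010 fully down. It resists with 2 to 4 N at first, about 7 N at 2 to 4 mm; past 6 mm the spring trips and the cap snaps on to the stop at 10 mm by itself and stays down. It cannot be set again here, so it must not be pressed before the marker stands over the red specimen.
- red_specimen_center (a point): centre, half-way up, of the red specimen: an upright cylinder 30 mm in diameter and 18 mm high, of red resin with a small piece of bare metal showing in its flat top; it stands loose on the worktop. The three specimens (red, green, tan) have the same size and may stand in any order. z is up.
- green_specimen_center (a point): centre, half-way up, of the green specimen: an upright cylinder 30 mm in diameter and 18 mm high, of green resin with a small piece of bare metal showing in its flat top; it stands loose on the worktop. The three specimens (red, green, tan) have the same size and may stand in any order. z is up.
- tan_specimen_center (a point): centre, half-way up, of the tan specimen: an upright cylinder 30 mm in diameter and 18 mm high, of tan resin with a small piece of bare metal showing in its flat top; it stands loose on the worktop. The three specimens (red, green, tan) have the same size and may stand in any order. z is up.
Mind the look-alikes: they are no part of the job. Of the things like the part that bears red_specimen_center, leave any that is orange or yellow; of the rest the smaller one is meant.

How it is judged:
At the end, for the whole second after the job is handed in: The cap is down (more than 8.5 mm of its 10 mm travel); the marker stands released over the red specimen, upright within 10 degrees, its axis within 10 mm of the specimen's and its rim down on the worktop within 6 mm; the green and tan specimens are within 30 mm of where they started (value of joint marker_cap above 0.0085 m and height (world z) of marker_grip below 0.072 m and angle between marker_grip's own z axis and vertical below 0.17 rad and horizontal distance between marker_grip and red_specimen_center below 0.01 m and distance of each of green_specimen_center, tan_specimen_center from where it was at the start of the episode below 0.03 m); the robot touches nothing.
It fails at once if the marker is tripped (cap down more than 7 mm) while it does not stand upright, rim down, over the red specimen (value of joint marker_cap above 0.007 m and not (height (world z) of marker_grip below 0.072 m and angle between marker_grip's own z axis and vertical below 0.17 rad and horizontal distance between marker_grip and red_specimen_center below 0.01 m)).
It fails at once if the green or the tan specimen is moved by more than 30 mm (distance of any of green_specimen_center, tan_specimen_center from where it was at the start of the episode above 0.03 m).
It also fails if it takes over 48 s, if anything falls off the work surface, if the arm or the gripper's body presses on something with over 40 N, if the wrist force passes 120 N, or if a joint passes its speed limit or range.

## Working session

There is one attempt and no reset: what is moved stays moved. The work goes in short steps, Python scripts to look and compute and a tool call to move; the robot and the scene stay as the last step left them, time stands still between calls to the robot, and variables do not carry over. Pictures are saved under pics/ and viewed, about 8 in all and at most 12, crops included, and the job is handed in when it is done.

Besides the shell and the picture viewer there is one more tool, called after ">>>" by a JSON object that holds its "fn" and its "kwargs". move_arm: Moves the arm, as the interface text tells. Its arguments: {"type":"object","properties":{"targets":{"type":"array"}},"required":["targets"]}

```bash
mkdir -p pics
cat > h.py <<'E'
import numpy as np, cv2
from scipy.spatial.transform import Rotation as R
from bench import status, viewer, order, robot
def snap(n,f):
    o=status.get_obs(); im=viewer.snapshot(n)[:,:,::-1].copy(); cv2.imwrite(f'pics/{f}.png',im); return o,im
def cam(n,o=None):
    c=viewer.camera_model(n); K=np.array(c['K'],float); D=np.array(c['D'],float)
    if n=='wrist':
        T=np.eye(4); T[:3,:3]=R.from_euler('xyz',o['ee_rot']).as_matrix(); T[:3,3]=o['tool_pos']
        T=T@np.array(c['T_tool_cam']); return K,D,T[:3,3],T[:3,:3]
    a=np.array(c['attitude'],float)
    M=a if a.shape==(3,3) else R.from_euler('xyz',a).as_matrix()
    return K,D,np.array(c['xyz'],float),M
def ray(n,px,o=None):
    K,D,p,M=cam(n,o); u=cv2.undistortPoints(np.array([[px]],float),K,D)[0,0]
    d=M@np.array([u[0],-u[1],-1]); return p,d/np.linalg.norm(d)
def plane(n,px,z,o=None):
    p,d=ray(n,px,o); return p+d*(z-p[2])/d[2]
def proj(n,X,o=None):
    K,D,p,M=cam(n,o); q=(np.array(X,float)-p)@M*[1,-1,-1]
    return cv2.projectPoints(q.reshape(-1,1,3),np.zeros(3),np.zeros(3),K,D)[0][0,0]
E
python3 - <<'E'
from h import *
o,a=snap('scene','s0'); _,b=snap('side','d0'); _,c=snap('wrist','w0')
print(o); 
for n in('scene','side','wrist'): print(n,viewer.camera_model(n))
E
```

```text
{'time': 0.0, 'joint_positions': array([-1.23509912e+00,  8.79093102e-02,  1.37223353e+00,  7.15324630e-06,
        1.68363080e+00, -1.03088424e-01]), 'qvel': array([-0.00171645, -0.00050064,  0.0010102 , -0.00162382, -0.00162217,
       -0.001147  ]), 'joint_torque': array([ 4.06194667e-04, -3.40183854e+01, -3.02424932e+01,  7.18571758e-02,
        3.31224524e-02, -1.74415250e-04]), 'tool_pos': array([ 0.23346357, -0.49731472,  0.17923975]), 'ee_rot': array([-3.13942398e+00, -2.31507784e-04,  4.38786180e-01]), 'wrist_force': array([0.13899037, 0.19656996, 0.14298411]), 'wrist_torque': array([0.00362741, 0.0015278 , 0.01410066]), 'width': 0.09396700360126124}
scene {'K': array([[402.98830738,   0.        , 322.03092925],
       [  0.        , 402.98830738, 200.86668047],
       [  0.        ,   0.        ,   1.        ]]), 'D': array([-0.10052125,  0.        ,  0.        ,  0.        ,  0.        ]), 'xyz': array([0.10886622, 0.32811236, 0.75774278]), 'attitude': array([ 7.02835285e-01,  9.93611526e-04, -2.35893207e+00])}
side {'K': array([[481.21681255,   0.        , 315.42675709],

[... 199 characters left out ...]
.12295646, -0.83450288,  0.80240122]), 'attitude': array([ 0.87335449, -0.01745927, -0.47297969])}
wrist {'K': array([[303.13097002,   0.        , 322.91915569],
       [  0.        , 303.13097002, 199.66450124],
       [  0.        ,   0.        ,   1.        ]]), 'D': array([-0.02113488,  0.        ,  0.        ,  0.        ,  0.        ]), 'T_tool_cam': array([[-2.94196893e-04,  9.67971111e-01,  2.51061430e-01,
         7.28055653e-02],
       [ 9.99999812e-01,  4.19918674e-04, -4.47190588e-04,
         5.49806692e-04],
       [-5.38292953e-04,  2.51061251e-01, -9.67971052e-01,
        -2.03965055e-01],
       [ 0.00000000e+00,  0.00000000e+00,  0.00000000e+00,
         1.00000000e+00]])}
```

View pics/s0.png

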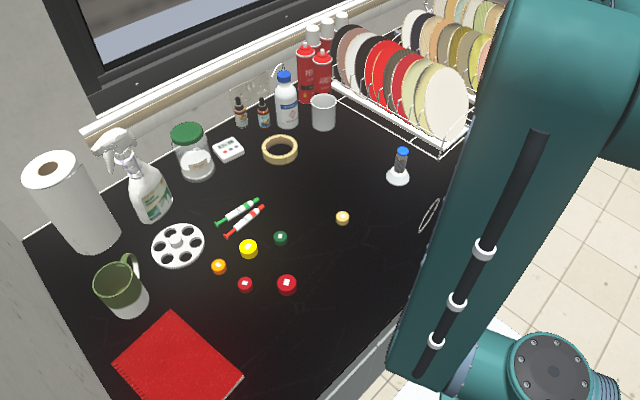

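View pics/d0.png

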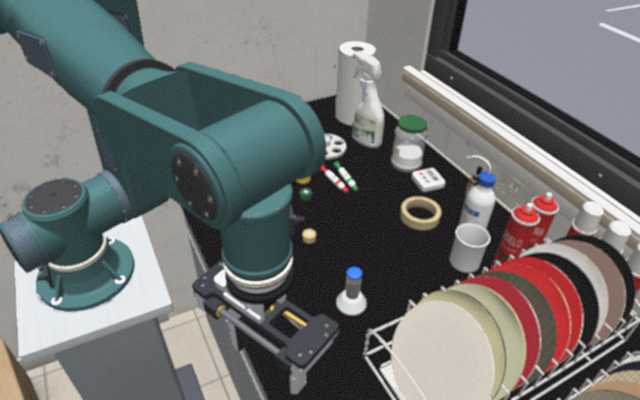

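The scene view shows the marker with its blue cap at (402,153) and its bell at (398,177). Things that could be taken for the red specimen:
- small red disc at (245,284)
- larger red disc at (287,284)
- orange disc at (218,266)
- yellow disc at (248,248)

Green is at (280,238) and tan at (342,218). By the description I want the smaller red one, so I'll measure it and check a crop.

Run:
```python
from h import *
a=cv2.imread('pics/s0.png'); hsv=cv2.cvtColor(a,cv2.COLOR_BGR2HSV)
def blob(px,lo,hi,r=22):
    m=cv2.inRange(hsv,lo,hi); 
    if lo[0]==0: m|=cv2.inRange(hsv,(172,lo[1],lo[2]),(180,255,255))
    k=np.zeros_like(m); cv2.circle(k,px,r,255,-1); m&=k
    m=cv2.morphologyEx(m,cv2.MORPH_CLOSE,np.ones((5,5)))
    n,l,s,c=cv2.connectedComponentsWithStats(m); i=l[px[1],px[0]]
    if i==0: i=1+np.argmax(s[1:,4])
    return s[i],c[i]
for n,px,lo,hi in [('redS',(245,284),(0,90,50),(8,255,255)),('redL',(287,284),(0,90,50),(8,255,255)),('green',(280,238),(50,80,30),(95,255,255)),('tan',(342,218),(10,40,80),(30,255,255)),('orange',(218,266),(8,90,80),(20,255,255)),('yellow',(248,248),(22,90,80),(35,255,255))]:
    s,c=blob(px,lo,hi); P=plane('scene',c,.010)
    l=plane('scene',(s[0],c[1]),.01);r=plane('scene',(s[0]+s[2],c[1]),.01)
    print(n,s,c.round(1),P.round(4),'w',np.linalg.norm(l-r).round(4))
s,c=blob((402,153),(100,80,60),(125,255,255)); print('cap',s,c,plane('scene',c,.089).round(4))
# bell: bright low-sat
m=cv2.inRange(hsv,(0,0,110),(180,60,255))[158:195,375:425]
n,l,s,c=cv2.connectedComponentsWithStats(m);i=1+np.argmax(s[1:,4]);q=c[i]+[375,158];print('bell',s[i],q,plane('scene',q,.013).round(4))
b=cv2.imread('pics/d0.png');hb=cv2.cvtColor(b,cv2.COLOR_BGR2HSV)
m=cv2.inRange(hb,(100,80,60),(125,255,255)); k=np.zeros_like(m);cv2.circle(k,(354,276),20,255,-1)
y,x=np.nonzero(m&k); q=(x.mean(),y.mean()); print('side cap',q,plane('side',q,.089).round(4))
cv2.imwrite('pics/c0.png',cv2.resize(a[140:310,195:425],None,fx=3.4,fy=3.4,interpolation=2))
```

```text
redS [237 276  17  18 229] [244.9 284.4] [0.5093 0.1545 0.01  ] w 0.0357
redL [276 274  21  22 351] [286.3 284.7] [0.4477 0.0935 0.01  ] w 0.0437
green [273 231  14  15 163] [279.9 237.4] [0.5473 0.0234 0.01  ] w 0.0317
tan [336 211  14  15 176] [342.1 217.7] [ 0.4861 -0.1168  0.01  ] w 0.0329
orange [211 258  16  17 134] [218.9 267.7] [0.5806 0.1695 0.01  ] w 0.0348
yellow [239 239  19  21 314] [248.1 248.6] [0.5746 0.0936 0.01  ] w 0.0425
cap [397 146  12  10  98] [402.43877551 150.40816327] [ 0.4833 -0.3265  0.089 ]
bell [ 11   8  24  20 325] [397.27692308 176.86769231] [ 0.4744 -0.3116  0.013 ]
side cap (np.float64(353.8955223880597), np.float64(272.32338308457713)) [ 0.4837 -0.3215  0.089 ]
```

View pics/c0.png

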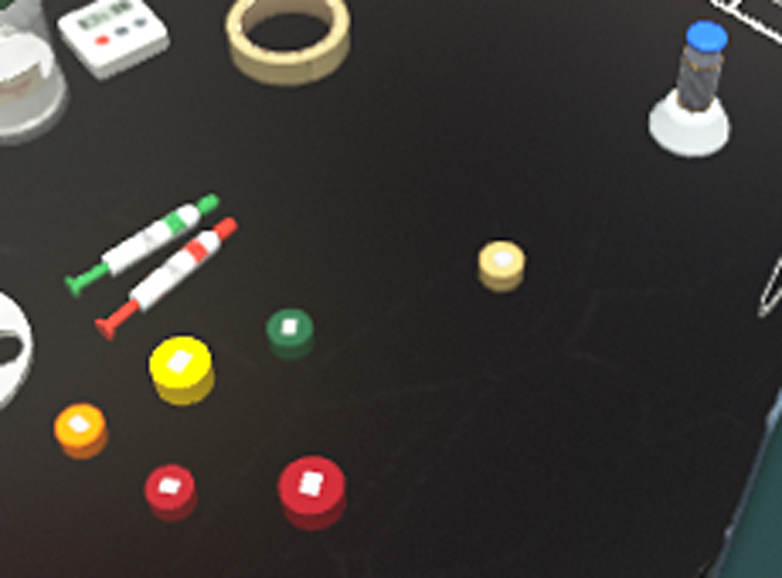

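The crop agrees with the choice. The target is the small red disc at scene pixel (245,284), world about (0.509, 0.155). The larger red one at (287,284) is excluded by size (44 mm against 36 mm, blob width). The marker is near (0.478, -0.318).

```bash
cat >> h.py <<'E'
def shift(X):
    o=status.get_obs(); return (R.from_euler('xyz',o['ee_rot']).as_matrix().T@(np.array(X)-o['tool_pos'])*1000).round(1)
E
python3 -c "
from h import *
print(shift([.479,-.319,.18]))"
```

```text
[298.  -57.2  -0.3]
```

>>> {"fn": "move_arm", "kwargs": {"targets": [[[60, -11, 0], [0, 0, 0], 1], [[120, -23, 0], [0, 0, 0], 1], [[180, -34, 0], [0, 0, 0], 1], [[240, -46, 0], [0, 0, 0], 1], [[298, -57, 0], [0, 0, 0], 1], [[298, -57, 0], [0, 0, 0], 1], [[298, -57, 0], [0, 0, 0], 1]]}}

```text
time: 1.02
tool_pos: [0.4788, -0.3197, 0.1799]
ee_rot: [-3.141, 0.001, 0.439]
wrist_force: [0.3, -0.4, -0.6]
width: 0.0938
```

Run:
```python
from h import *
o,w=snap('wrist','w1'); print(o['time'],o['tool_pos'],o['ee_rot'])
h=cv2.cvtColor(w,cv2.COLOR_BGR2HSV); m=cv2.inRange(h,(100,80,60),(125,255,255))
n,l,s,c=cv2.connectedComponentsWithStats(m);i=1+np.argmax(s[1:,4]);print(s[i],c[i],plane('wrist',c[i],.097,o).round(4), proj('wrist',[.479,-.319,.097],o))
```

```text
1.025 [ 0.47884232 -0.31969909  0.17987709] [-3.14099358e+00  1.10521361e-03  4.39255965e-01]
[313 181  32  31 346] [327.93641618 196.56936416] [ 0.4825 -0.3241  0.097 ] [321.69131255 197.55939291]
```

View pics/w1.png

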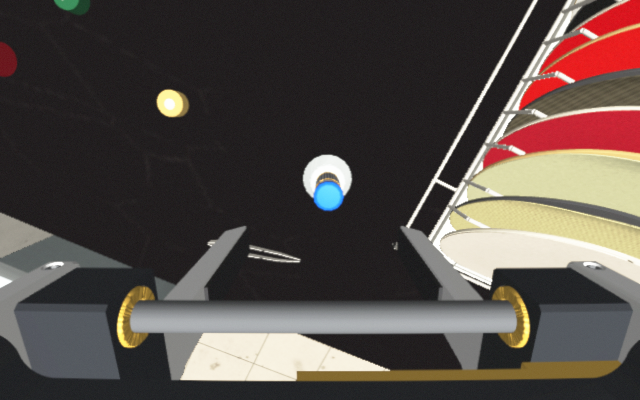

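The wrist view shows the marker's cap at (328,197) and its bell at (327,177). The dish rack runs along the right edge from (540,0) to (410,240), on the jaw side. I'll turn the jaws parallel to the rack edge and look again.

>>> {"fn": "move_arm", "kwargs": {"targets": [[[1, 5, 0], [0, 0, -10], 1], [[1, 5, 0], [0, 0, -20], 1], [[1, 5, 0], [0, 0, -30], 1], [[1, 5, 0], [0, 0, -40], 1], [[1, 5, 0], [0, 0, -50], 1], [[1, 5, 0], [0, 0, -60], 1], [[1, 5, 0], [0, 0, -60], 1], [[1, 5, 0], [0, 0, -60], 1]]}}

```text
time: 2.08
tool_pos: [0.4815, -0.3246, 0.1804]
ee_rot: [3.142, 0.0, 1.482]
wrist_force: [0.1, 0.6, -0.6]
width: 0.094
```

Run:
```python
from h import *
o,w=snap('wrist','w2'); print(o['time'],o['tool_pos'],o['ee_rot'],o['joint_positions'])
h=cv2.cvtColor(w,cv2.COLOR_BGR2HSV); m=cv2.inRange(h,(100,80,60),(125,255,255))
n,l,s,c=cv2.connectedComponentsWithStats(m);i=1+np.argmax(s[1:,4]);q=s[i][:2]+(s[i][2:4]-1)/2
P=plane('wrist',q,.097,o);print(s[i],q,c[i],P.round(4),shift([P[0],P[1],.047]))
cv2.circle(w,tuple(int(v) for v in proj('wrist',[P[0],P[1],.0],o)),5,(0,0,255),1)
th=np.linspace(0,6.28,60)
for t in th: cv2.circle(w,tuple(int(v) for v in proj('wrist',[P[0]+.031*np.cos(t),P[1]+.031*np.sin(t),.0],o)),0,(0,0,255),-1)
cv2.imwrite('pics/w2b.png',w)
```

```text
2.075 [ 0.48150429 -0.32460927  0.18044178] [3.14156420e+00 1.86421760e-04 1.48188985e+00] [-6.90703396e-01  1.55691319e-01  1.29480735e+00 -1.38559669e-04
  1.69096498e+00 -6.01813543e-01]
[308 181  32  31 350] [323.5 196. ] [323.39714286 196.62285714] [ 0.4826 -0.3234  0.097 ] [  1.1   0.7 133.5]
```

View pics/w2b.png

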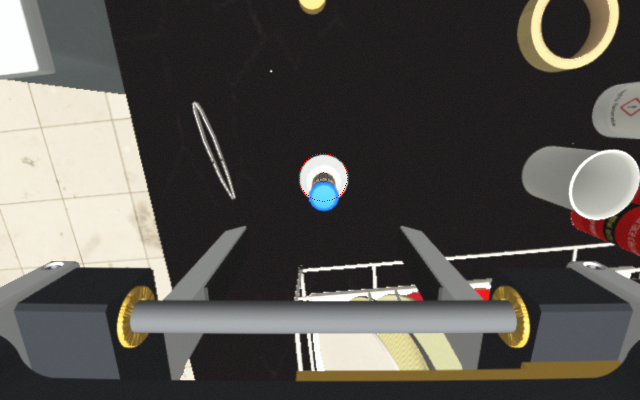

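The overlay of the bell rim fits the picture, with the bell centred at (324,178). The rack wire is at row 265, behind the gripper. Before descending I'll check that the gripper body clears the rack and plates.

Run:
```python
from h import *
out=[]
for n,f in(('scene','s0'),('side','d0')):
    a=cv2.imread(f'pics/{f}.png')
    for z,c in((.144,(0,255,0)),(.22,(255,0,255))):
        q=[proj(n,[.4826+x,-.3234+y,z]) for x,y in((-.0885,-.0375),(.0885,-.0375),(.0885,.0375),(-.0885,.0375))]
        cv2.polylines(a,[np.int32(q)],True,c,1)
    out.append(a[60:260,300:640] if n=='scene' else a[180:380,240:580])
cv2.imwrite('pics/chk.png',cv2.resize(np.vstack(out),None,fx=1.5,fy=1.5))
```

```text
(no output)
```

View pics/chk.png

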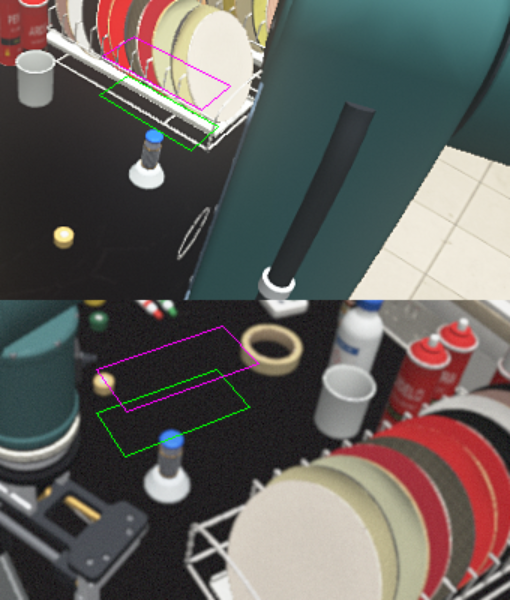

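In the side view the projected body is well clear of the rack and plates. I'll descend and grip.

>>> {"fn": "move_arm", "kwargs": {"targets": [[[1, 1, 35], [0, 0, 0], 1], [[1, 1, 70], [0, 0, 0], 1], [[1, 1, 105], [0, 0, 0], 1], [[1, 1, 133], [0, 0, 0], 1], [[1, 1, 133], [0, 0, 0], 1], [[1, 1, 133], [0, 0, 0], -1], [[1, 1, 133], [0, 0, 0], -1], [[1, 1, 133], [0, 0, 0], -1], [[1, 1, 133], [0, 0, 0], -1], [[1, 1, 133], [0, 0, 0], -1], [[1, 1, 133], [0, 0, 0], -1], [[1, 1, 133], [0, 0, 0], -1]]}}

```text
time: 3.62
tool_pos: [0.483, -0.3229, 0.0473]
ee_rot: [-3.141, -0.0, 1.486]
wrist_force: [-1.1, 0.5, -0.2]
width: 0.028
```

>>> {"fn": "move_arm", "kwargs": {"targets": [[[0, 0, -15], [0, 0, 0], -1], [[0, 0, -45], [0, 0, 0], -1], [[0, 0, -80], [0, 0, 0], -1], [[0, 0, -100], [0, 0, 0], -1], [[30, -1, -100], [0, 0, 0], -1], [[80, -2, -100], [0, 0, 0], -1], [[130, -3, -100], [0, 0, 0], -1], [[180, -4, -100], [0, 0, 0], -1], [[230, -5, -100], [0, 0, 0], -1], [[280, -6, -100], [0, 0, 0], -1], [[330, -7, -100], [0, 0, 0], -1], [[380, -8, -100], [0, 0, 0], -1], [[405, -9, -100], [0, 0, 0], -1], [[419, -10, -100], [0, 0, 0], -1], [[419, -10, -100], [0, 0, 0], -1], [[419, -10, -100], [0, 0, 0], -1]]}}

```text
time: 5.62
tool_pos: [0.5089, 0.0942, 0.1474]
ee_rot: [-3.142, 0.001, 1.485]
wrist_force: [0.5, -0.7, -4.1]
width: 0.028
```

Run:
```python
from h import *
o,w=snap('wrist','w3'); print(o['time'],o['tool_pos'],o['ee_rot'],o['width'],o['wrist_force'])
h=cv2.cvtColor(w,cv2.COLOR_BGR2HSV); m=cv2.inRange(h,(0,110,60),(8,255,255))|cv2.inRange(h,(172,110,60),(180,255,255))
m=cv2.morphologyEx(m,cv2.MORPH_CLOSE,np.ones((9,9)))
n,l,s,c=cv2.connectedComponentsWithStats(m)
for i in range(1,n):
    if s[i][4]>150: print(s[i],c[i].round(1),plane('wrist',c[i],.012,o).round(4))
print('exp',proj('wrist',[.5093,.1545,.018],o))
```

```text
5.625 [0.5088627  0.09424591 0.14735255] [-3.14151010e+00  1.09912006e-03  1.48472807e+00] 0.028019029336390253 [ 0.48032137 -0.74271599 -4.10103414]
[ 157    0  129   29 1895] [203.5   9. ] [0.4057 0.2856 0.012 ]
[305 119  30  30 697] [319.6 133.9] [0.5107 0.1527 0.012 ]
[429 161  17  29 283] [437.3 173.3] [0.64   0.0977 0.012 ]
[ 251  174   38   39 1137] [269.6 193.1] [0.4475 0.0913 0.012 ]
exp [318.08685981 132.56591239]
```

View pics/w3.png

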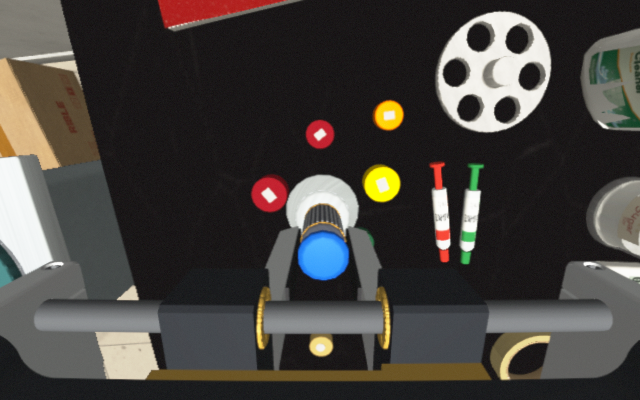

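The wrist view shows the small red specimen at (320,134), 30 px wide, and the larger red one at (270,193), 38 px wide. Orange is at (389,115) and yellow at (382,184). The target is at (0.5105, 0.153), so I'll go over it and lower.

>>> {"fn": "move_arm", "kwargs": {"targets": [[[30, -2, 0], [0, 0, 0], -1], [[59, -3, 0], [0, 0, 0], -1], [[59, -3, 0], [0, 0, 0], -1], [[59, -3, 25], [0, 0, 0], -1], [[59, -3, 50], [0, 0, 0], -1], [[59, -3, 70], [0, 0, 0], -1], [[59, -3, 80], [0, 0, 0], -1], [[59, -3, 88], [0, 0, 0], -1], [[59, -3, 94], [0, 0, 0], -1], [[59, -3, 98], [0, 0, 0], -1], [[59, -3, 100], [0, 0, 0], -1], [[59, -3, 100], [0, 0, 0], -1]]}}

```text
time: 7.18
tool_pos: [0.5111, 0.1546, 0.0477]
ee_rot: [3.141, -0.0, 1.486]
wrist_force: [0.6, 0.2, -3.6]
width: 0.0278
```

Run:
```python
from h import *
o,w=snap('scene','s4'); o,v=snap('side','d4'); print(o['time'],o['tool_pos'],o['ee_rot'],o['width'],o['wrist_force'])
cv2.imwrite('pics/c4.png',np.hstack([cv2.resize(w[170:320,180:330],None,fx=2.6,fy=2.6),cv2.resize(v[100:250,230:380],None,fx=2.6,fy=2.6)]))
```

```text
7.225 [0.51111182 0.15457165 0.04767395] [ 3.14089870e+00 -3.21964685e-05  1.48613260e+00] 0.028081601421244926 [-0.93991002  0.87561496 -3.05633878]
```

View pics/c4.png

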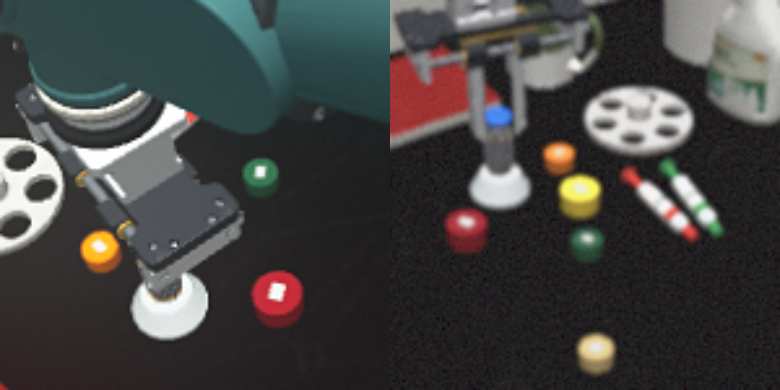

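In both views the bell covers the small red specimen and stands upright, and the other discs have not moved. The force still shows the marker's weight, so I'll lower 1 mm, release and rise.

>>> {"fn": "move_arm", "kwargs": {"targets": [[[0, 0, 1], [0, 0, 0], -1], [[0, 0, 1], [0, 0, 0], -1], [[0, 0, 1], [0, 0, 0], 0], [[0, 0, 1], [0, 0, 0], 0.3], [[0, 0, 1], [0, 0, 0], 0.3], [[0, 0, 1], [0, 0, 0], 0.3], [[0, 0, -30], [0, 0, 0], 0.3], [[0, 0, -70], [0, 0, 0], 0.3], [[0, 0, -100], [0, 0, 0], 0.3], [[0, 0, -130], [0, 0, 0], 0.3], [[0, 0, -130], [0, 0, 0], -1], [[0, 0, -130], [0, 0, 0], -1], [[0, 0, -130], [0, 0, 0], -1], [[0, 0, -130], [0, 0, 0], -1], [[0, 0, -130], [0, 0, 0], -1], [[0, 0, -130], [0, 0, 0], -1], [[0, 0, -130], [0, 0, 0], -1]]}}

```text
time: 9.4
tool_pos: [0.5109, 0.1545, 0.1774]
ee_rot: [3.142, 0.0, 1.486]
wrist_force: [-0.2, -0.4, 0.2]
width: 0.0005
```

Run:
```python
from h import *
o,w=snap('wrist','w5'); print(o['time'],o['tool_pos'],o['ee_rot'],o['width'],o['wrist_force'])
h=cv2.cvtColor(w,cv2.COLOR_BGR2HSV); m=cv2.inRange(h,(100,80,60),(125,255,255))
n,l,s,c=cv2.connectedComponentsWithStats(m);i=1+np.argmax(s[1:,4]);q=s[i][:2]+(s[i][2:4]-1)/2
P=plane('wrist',q,.097,o);print(s[i],q,P.round(4),shift([P[0],P[1],.097]))
th=np.linspace(0,6.28,60)
for t in th: cv2.circle(w,tuple(int(v) for v in proj('wrist',[P[0]+.031*np.cos(t),P[1]+.031*np.sin(t),.0],o)),0,(0,0,255),-1)
cv2.imwrite('pics/w5b.png',w)
```

```text
9.4 [0.51088507 0.15447887 0.17735631] [3.14151423e+00 1.04030169e-04 1.48600248e+00] 0.000487101828881234 [-0.24553829 -0.36501374  0.22104962]
[307 183  32  31 748] [322.5 198. ] [0.5109 0.1545 0.097 ] [ 0.1 -0.1 80.4]
```

View pics/w5b.png

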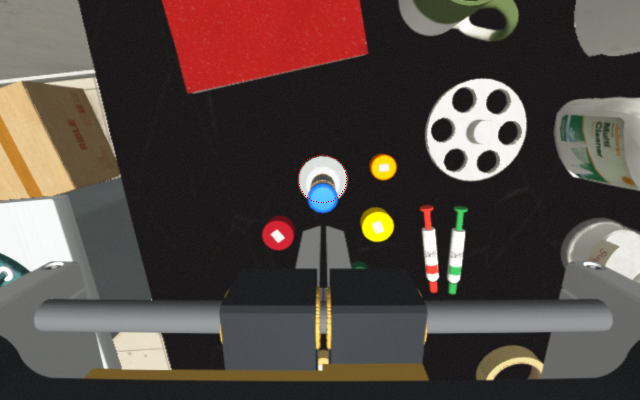

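The bell sits at (322,178) with its rim matching the overlay, the cap is at (322,198) directly under the shut fingers, and the small red specimen is inside. I'll press straight down.

>>> {"fn": "move_arm", "kwargs": {"targets": [[[0, 0, 35], [0, 0, 0], -1], [[0, 0, 60], [0, 0, 0], -1], [[0, 0, 74], [0, 0, 0], -1], [[0, 0, 78], [0, 0, 0], -1], [[0, 0, 80], [0, 0, 0], -1], [[0, 0, 82], [0, 0, 0], -1], [[0, 0, 83], [0, 0, 0], -1], [[0, 0, 83], [0, 0, 0], -1]]}}

```text
time: 10.45
tool_pos: [0.511, 0.1545, 0.0947]
ee_rot: [3.141, -0.0, 1.486]
wrist_force: [-0.2, -0.8, 0.5]
width: 0.0004
```

>>> {"fn": "move_arm", "kwargs": {"targets": [[[0, 0, 1], [0, 0, 0], -1], [[0, 0, 2], [0, 0, 0], -1], [[0, 0, 3], [0, 0, 0], -1], [[0, 0, 3], [0, 0, 0], -1]]}}

```text
time: 10.95
tool_pos: [0.5107, 0.1544, 0.0912]
ee_rot: [-3.141, 0.0, 1.486]
wrist_force: [0.7, 0.7, -0.2]
width: 0.0006
```

There is no reaction force at z = 0.091, where the cap should already be pushing back, so I'll look.

Run:
```python
from h import *
o,w=snap('wrist','w6'); _,v=snap('side','d6'); _,s=snap('scene','s6'); print(o['tool_pos'],o['wrist_force'])
for n in('side','scene'): print(n,[ (z,proj(n,[.511,.1545,z]).round(1)) for z in(0,.079,.087,.097)])
cv2.imwrite('pics/c6.png',np.hstack([cv2.resize(v[100:190,230:320],(390,390)),cv2.resize(w[130:290,240:400],(390,390))]))
```

```text
[0.51074378 0.15443143 0.09116072] [ 0.68659252  0.67777269 -0.15839582]
side [(0, array([272.2, 172. ])), (0.079, array([271. , 148.3])), (0.087, array([270.9, 145.8])), (0.097, array([270.7, 142.6]))]
scene [(0, array([245.1, 286.2])), (0.079, array([239. , 266.7])), (0.087, array([238.3, 264.6])), (0.097, array([237.5, 261.9]))]
```

View pics/c6.png

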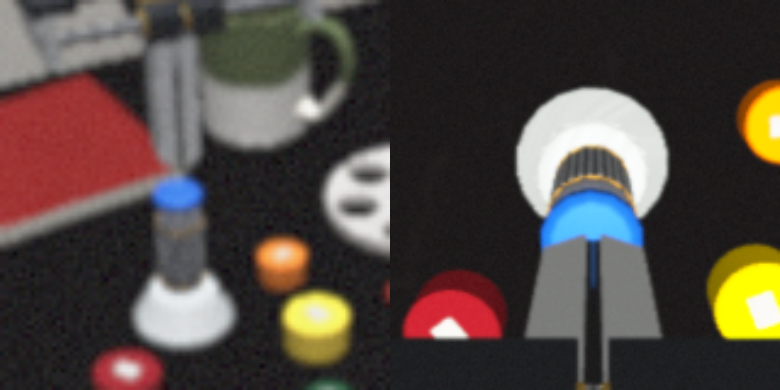

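Run:
```python
from h import *
o=status.get_obs(); t=o['tool_pos']; print(robot.grasp_offset)
for dz in(0,.005,.01,.015,.02): print(dz,proj('wrist',t+[0,0,dz],o).round(1), proj('side',t+[0,0,dz]).round(1))
w=cv2.imread('pics/w6.png'); h=cv2.cvtColor(w,cv2.COLOR_BGR2HSV); m=cv2.inRange(h,(100,80,60),(125,255,255))
n,l,s,c=cv2.connectedComponentsWithStats(m);i=1+np.argmax(s[1:,4]);print(s[i])
for z in (.097,.091,.087): print(z,proj('wrist',[.511,.1545+.015,z],o).round(1))
for z in (.079,): print(z,proj('wrist',[.511,.1545+.014,z],o).round(1))
print(viewer.camera_model('wrist')['T_tool_cam'][:3,3])
```

```text
0.0188
0 [322.6 226. ] [270.8 144.4]
0.005 [322.6 228.4] [270.7 142.8]
0.01 [322.6 230.9] [270.6 141.2]
0.015 [322.6 233.6] [270.6 139.6]
0.02 [322.6 236.4] [270.5 138. ]
[301 207  44  41 805]
0.097 [320.8 208. ]
0.091 [320.9 205.6]
0.087 [320.9 204. ]
0.079 [321.1 202.5]
[ 7.25028346e-02 -2.47071881e-05 -2.03964029e-01]
```

The side view shows the cap still up at about (271,143) and the fingertips ending near row 139, so they are still short of the cap. The wrist view shows the tips at row 227. Both suggest the tips sit 10 to 17 mm above the nominal TCP. I'll keep going down slowly, guided by force.

>>> {"fn": "move_arm", "kwargs": {"targets": [[[0, 0, 1], [0, 0, 0], -1], [[0, 0, 2], [0, 0, 0], -1], [[0, 0, 3], [0, 0, 0], -1], [[0, 0, 4], [0, 0, 0], -1], [[0, 0, 4], [0, 0, 0], -1]]}}

```text
time: 11.72
tool_pos: [0.5108, 0.1545, 0.0872]
ee_rot: [-3.141, 0.0, 1.486]
wrist_force: [-0.1, 0.6, 0.6]
width: 0.0004
```

Run:
```python
from h import *
o,_=snap('side','d7'); snap('wrist','w7'); snap('scene','s7'); print(o['wrist_force'],o['tool_pos'],o['joint_torque'])
for f,r in(('d0',(354,276)),('d4',(271,145)),('d6',(271,144)),('d7',(271,144)),('s7',(240,260))):
    a=cv2.imread(f'pics/{f}.png'); m=cv2.inRange(cv2.cvtColor(a,cv2.COLOR_BGR2HSV),(100,80,60),(125,255,255))
    k=np.zeros_like(m);cv2.circle(k,r,20,255,-1);y,x=np.nonzero(m&k)
    if len(x): print(f,len(x),x.min(),x.max(),y.min(),y.max(),x.mean().round(1),y.mean().round(1))
a=cv2.imread('pics/d0.png')[255:320,325:390]; b=cv2.imread('pics/d7.png')[110:175,238:303]
cv2.imwrite('pics/c7.png',np.hstack([cv2.resize(a,(390,390)),cv2.resize(b,(390,390))]))
print([proj('side',[.4826,-.3234,z]).round(1) for z in(0,.087,.097)])
```

```text
[-0.05618092  0.62978783  0.62029168] [0.51081061 0.15445633 0.08722891] [-3.72802224e-04 -3.30557334e+01 -2.92660761e+01  7.51841697e-02
 -8.17334309e-03  1.98774995e-05]
d0 201 345 362 265 279 353.9 272.3
d4 83 266 277 140 148 271.5 144.3
d6 92 264 277 140 148 271.0 144.5
d7 89 265 277 140 148 271.0 144.5
s7 58 230 245 262 271 238.0 267.3
[array([350.9, 301.6]), array([353.9, 273.8]), array([354.2, 270.4])]
```

View pics/c7.png

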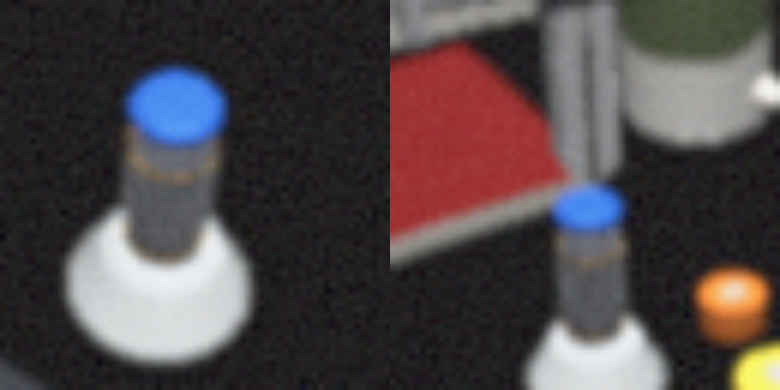

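The cap is still fully up: its centroid is unchanged at (271,144.5). The fingertips end at row 139, above the cap with a small gap. I'll continue down by force.

>>> {"fn": "move_arm", "kwargs": {"targets": [[[0, 0, 1], [0, 0, 0], -1], [[0, 0, 2], [0, 0, 0], -1], [[0, 0, 3], [0, 0, 0], -1], [[0, 0, 4], [0, 0, 0], -1], [[0, 0, 4], [0, 0, 0], -1]]}}

```text
time: 12.5
tool_pos: [0.5108, 0.1544, 0.0832]
ee_rot: [-3.141, 0.0, 1.486]
wrist_force: [-0.4, -0.2, 0.1]
width: 0.0003
```

```bash
cat > ck.py <<'E'
from h import *
import sys
o,a=snap('side','d_'+sys.argv[1]); print(o['wrist_force'].round(2),o['tool_pos'].round(4))
m=cv2.inRange(cv2.cvtColor(a,cv2.COLOR_BGR2HSV),(100,80,60),(125,255,255))
k=np.zeros_like(m);cv2.circle(k,(271,144),20,255,-1);y,x=np.nonzero(m&k); print(len(x),x.min(),x.max(),y.min(),y.max(),x.mean().round(1),y.mean().round(1))
print(a[132:146,271].mean(1).astype(int))
E
python3 ck.py 8
```

```text
[-0.42 -0.24  0.12] [0.5108 0.1544 0.0832]
88 265 277 141 148 271.0 144.6
[102 101  95  96  97  95  92  97 105 124 144 151 150 153]
```

Still no contact, and the cap hasn't moved. I'll go on in small steps.

>>> {"fn": "move_arm", "kwargs": {"targets": [[[0, 0, 1], [0, 0, 0], -1], [[0, 0, 2], [0, 0, 0], -1], [[0, 0, 3], [0, 0, 0], -1], [[0, 0, 3], [0, 0, 0], -1]]}}

```text
time: 13.05
tool_pos: [0.5108, 0.1545, 0.0802]
ee_rot: [-3.141, 0.0, 1.486]
wrist_force: [0.2, 0.3, 0.4]
width: 0.0006
```

```bash
python3 ck.py 9
```

```text
[0.2  0.28 0.4 ] [0.5108 0.1545 0.0802]
83 264 277 141 148 270.8 144.8
[ 96  95  93  97 100  95  95  94 100 109 133 144 145 152]
```

>>> {"fn": "move_arm", "kwargs": {"targets": [[[0, 0, 1], [0, 0, 0], -1], [[0, 0, 2], [0, 0, 0], -1], [[0, 0, 3], [0, 0, 0], -1], [[0, 0, 3], [0, 0, 0], -1]]}}

```text
time: 13.6
tool_pos: [0.5108, 0.1544, 0.0772]
ee_rot: [-3.141, 0.0, 1.486]
wrist_force: [-0.9, -0.4, 0.6]
width: 0.0006
```

```bash
python3 ck.py 10; python3 -c "
import cv2,numpy as np
cv2.imwrite('pics/c10.png',cv2.resize(cv2.imread('pics/d_10.png')[110:185,233:308],(600,600),interpolation=2))"
```

```text
[-0.86 -0.43  0.61] [0.5108 0.1544 0.0772]
79 264 277 142 148 270.7 145.0
[ 97 103  95  98 102  96  98  96  96 102 104 127 142 151]
```

View pics/c10.png

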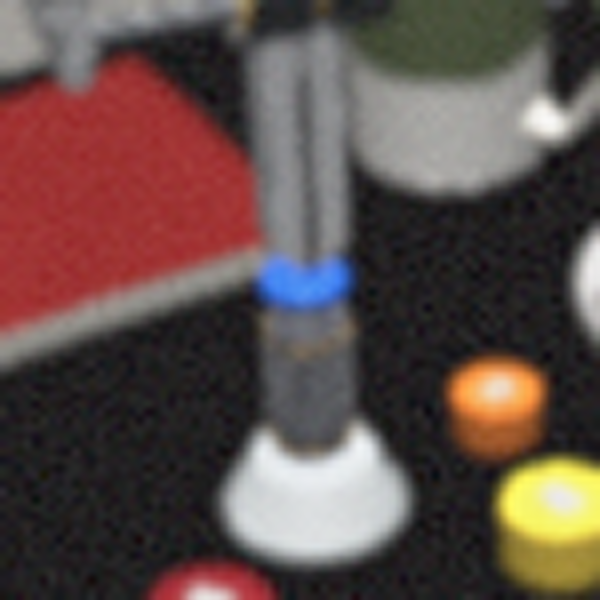

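The fingertips now end at about row 141, centred on the cap and just over its top. The marker stands upright. I'll take finer steps until the force shows contact.

>>> {"fn": "move_arm", "kwargs": {"targets": [[[0, 0, 1], [0, 0, 0], -1], [[0, 0, 2], [0, 0, 0], -1], [[0, 0, 2], [0, 0, 0], -1]]}}

```text
time: 14.02
tool_pos: [0.5108, 0.1545, 0.0752]
ee_rot: [-3.141, 0.0, 1.486]
wrist_force: [-0.1, 0.2, 0.3]
width: 0.0005
```

>>> {"fn": "move_arm", "kwargs": {"targets": [[[0, 0, 1], [0, 0, 0], -1], [[0, 0, 2], [0, 0, 0], -1], [[0, 0, 2], [0, 0, 0], -1]]}}

```text
time: 14.4
tool_pos: [0.5108, 0.1544, 0.0732]
ee_rot: [-3.141, 0.0, 1.486]
wrist_force: [-0.9, -0.3, 0.3]
width: -0.0
```

```bash
python3 ck.py 11
```

```text
[-0.9  -0.32  0.26] [0.5108 0.1544 0.0732]
68 264 277 142 148 270.8 145.5
[ 99 101  96  94  97  96  92  96  95  99 101 101 120 145]
```

>>> {"fn": "move_arm", "kwargs": {"targets": [[[0, 0, 1], [0, 0, 0], -1], [[0, 0, 2], [0, 0, 0], -1], [[0, 0, 2], [0, 0, 0], -1]]}}

```text
time: 14.82
tool_pos: [0.511, 0.1545, 0.0719]
ee_rot: [3.141, -0.0, 1.486]
wrist_force: [-0.4, -0.4, 2.7]
width: 0.0003
```

>>> {"fn": "move_arm", "kwargs": {"targets": [[[0, 0, 1], [0, 0, 0], -1], [[0, 0, 2], [0, 0, 0], -1], [[0, 0, 2], [0, 0, 0], -1]]}}

```text
time: 15.2
tool_pos: [0.5111, 0.1545, 0.0705]
ee_rot: [3.141, -0.0, 1.486]
wrist_force: [-2.5, -0.1, 7.3]
width: 0.0005
```

```bash
python3 ck.py 12
```

```text
[-2.5  -0.05  7.25] [0.5111 0.1545 0.0705]
66 265 277 143 149 270.7 146.1
[ 98  96  97  94  95  95  95  98 102  97  99 105 114 137]
```

Contact at TCP z of about 0.0725, with 7 N at roughly 2 mm of travel, as specified. I'll press on through the trip point.

>>> {"fn": "move_arm", "kwargs": {"targets": [[[0, 0, 1], [0, 0, 0], -1], [[0, 0, 2], [0, 0, 0], -1], [[0, 0, 3], [0, 0, 0], -1], [[0, 0, 4], [0, 0, 0], -1], [[0, 0, 5], [0, 0, 0], -1], [[0, 0, 6], [0, 0, 0], -1], [[0, 0, 6], [0, 0, 0], -1]]}}

```text
time: 16.12
tool_pos: [0.5107, 0.1544, 0.0629]
ee_rot: [-3.141, 0.0, 1.486]
wrist_force: [-0.2, 0.2, 0.2]
width: 0.0003
```

```bash
python3 ck.py 13
```

```text
[-0.25  0.23  0.21] [0.5107 0.1544 0.0629]
69 264 277 145 151 270.4 148.3
[ 94 102  94  91  97  99  92  95  96 101 103 102 105  98]
```

The force dropped to zero, so the spring has snapped. I'll lift clear and verify.

>>> {"fn": "move_arm", "kwargs": {"targets": [[[0, 0, -10], [0, 0, 0], -1], [[0, 0, -40], [0, 0, 0], -1], [[0, 0, -80], [0, 0, 0], -1], [[0, 0, -114], [0, 0, 0], -1], [[0, 0, -114], [0, 0, 0], -1], [[0, 0, -114], [0, 0, 0], -1]]}}

```text
time: 16.92
tool_pos: [0.5105, 0.1544, 0.1766]
ee_rot: [-3.141, 0.0, 1.486]
wrist_force: [0.2, 0.3, -0.4]
width: 0.0005
```

```bash
python3 ck.py 14
python3 - <<'E'
from h import *
o,w=snap('wrist','w14'); print(o['time'],o['tool_pos'],o['wrist_force'].round(1))
a=cv2.imread('pics/w5.png')
for n,i in(('before',a),('after',w)):
    h=cv2.cvtColor(i,cv2.COLOR_BGR2HSV)
    for c,lo,hi in(('cap',(100,80,60),(125,255,255)),('bell',(0,0,170),(180,40,255))):
        m=cv2.inRange(h,lo,hi); k=np.zeros_like(m); k[145:216,290:352]=255; y,x=np.nonzero(m&k)
        print(n,c,len(x),x.min(),x.max(),y.min(),y.max())
    m=cv2.inRange(h,(0,110,60),(8,255,255))|cv2.inRange(h,(172,110,60),(180,255,255))
    nn,l,s,cc=cv2.connectedComponentsWithStats(m); print([(s[j][4],cc[j].round()) for j in range(1,nn) if 150<s[j][4]<3000])
for z in(.087,.097): print(z,proj('wrist',[.511,.1545,z],o))
_,s=snap('scene','s14')
for n,px,lo,hi in [('green',(280,238),(50,80,30),(95,255,255)),('tan',(342,218),(10,40,80),(30,255,255))]:
    for f in('s0','s14'):
        m=cv2.inRange(cv2.cvtColor(cv2.imread(f'pics/{f}.png'),cv2.COLOR_BGR2HSV),lo,hi);k=np.zeros_like(m);cv2.circle(k,px,22,255,-1);y,x=np.nonzero(m&k);print(n,f,len(x),x.mean().round(1) if len(x) else 0,y.mean().round(1) if len(x) else 0)
E
```

```text
[ 0.17  0.26 -0.35] [0.5105 0.1544 0.1766]
95 264 277 143 151 270.8 147.3
[ 21  32  30  43  61  80  99 123 132 116  84  72 106 136]
16.975 [0.51002841 0.15430551 0.17575505] [1.2 0.3 0.4]
before cap 748 307 338 183 213
before bell 1080 299 346 156 197
[(np.int32(236), array([427., 215.])), (np.int32(817), array([278., 233.]))]
after cap 696 309 338 181 210
after bell 1088 300 347 156 197
[(np.int32(237), array([428., 215.])), (np.int32(830), array([279., 233.]))]
0.087 [323.71859592 195.64436587]
0.097 [323.73361607 198.13945867]
green s0 141 279.9 237.6
green s14 144 279.9 237.7
tan s0 156 342.0 218.0
tan s14 156 342.0 218.0
```

```bash
python3 ck.py 15; python3 -c "
from h import *
o=status.get_obs(); print(o['tool_pos'],o['wrist_force'],o['qvel'].round(3)); print(order.close_job())"
```

```text
[-0.45  0.36 -0.03] [0.5099 0.1543 0.1754]
95 265 277 143 151 270.9 147.3
[ 32  22  32  46  63  75 104 125 135 120  90  70 105 139]
[0.50997027 0.15429803 0.17553399] [-0.75913873 -0.21771212 -0.77320199] [ 0.    -0.001 -0.007 -0.    -0.002 -0.   ]
the job is handed in; nothing more can be done
None
```

The job is handed in. The marker stands over the small red specimen with its cap tripped and the gripper clear of everything. I picked the marker up by its barrel, set it over the red specimen and released it. I then pressed the cap straight down with the shut fingers.

**Last checks:**
- **Trip:** the force rose to about 7 N at 2 mm of travel, then fell to zero after the press. The cap's image centroid in the side view moved down 2.8 px (about 9 mm, against 10 mm expected) and held there in two later pictures.
- **Standing:** the bell is within about 1 px of where it stood before the press. Before the press its rim fitted the upright, flat outline.
- **Centring:** after release the marker's cap measured at (0.511, 0.1545). The red specimen had been found at (0.511, 0.153) just before placing.
- **Other specimens:** green and tan are unchanged in the scene view (within 0.1 px). The larger red disc also did not move.

**What disagreed:** the shut fingertips touched the cap with the TCP at about z = 0.0725 instead of 0.097. I found no cause for those 25 mm, so I pressed by force and pictures instead of by height. The TCP reading also drifted by about 1 mm while holding still at the end, well clear of the marker.

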